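# Load the mitre block: tip the batten down and push it home

## Robot

A 6-joint arm with a two-finger parallel gripper is mounted at the origin on a cart in front of the work surface, level with it; the furniture and walls round the work are solid. World frame = base frame: x ahead of the robot, y to its left, z up, the work surface at z = 0. Lengths are in m, angles in degrees, forces in N, time in s.
With the tool pointing down it reaches from about 0.375 to 0.75 m from the base axis. Payload 9 kg.
Tool frame: the origin (TCP) lies at the very end of the fingers, on their centre line; the grasp point (between the pads) lies 19 mm behind it (r.grip_depth is the z of the grasp point in the tool frame, in m); z points along the fingers, y is the line along which they close (so a half turn about z gives the same grasp; the last joint's range is limited). The gripper opens to 85 mm and grips with 20 to 120 N. Pads are 22 mm wide; open, the fingers measure 114 mm over their backs; the gripper's body (76 mm by 85 mm) begins 54 mm behind the grasp point. The pads swing forward as they close: fully open they stand 13 mm farther back than shut.
Start: joints at [-76.186, 5.964, 5.575, 89.605, 0, 77.527], TCP at [0.266, -0.538, 0.231] pointing down, gripper open.
Joint ranges: [-171.21, 171.21], [-48.23, 106.86], [-62.78, 66.21], [-105.2, 120.99], [-86.42, 89.51], [-180, 180]. Speed limits (degrees/s): [127.2, 127.2, 147.25, 180, 180, 180].

## Interface

Orientations are given as [roll, pitch, yaw] about the fixed x, y, z axes, in that order (R = Rz(yaw) Ry(pitch) Rx(roll)).
In Python, from plant import r gives the robot as it stands. The module is installed in compiled form; this text tells all that it offers. Calls block until the motion is done:
- r.move_pose(position, orientation): joint-space move of the TCP to a pose.
- r.move_straight(position, rotation=None, vel=0.15, f_stop=None): straight line of the TCP; rotation=None keeps the orientation; vel is the mean speed in m/s. With f_stop (N) it stops when the force on the tool has changed by that much, and returns True; else False.
- r.movej(angles): joint-space move.
- r.gripper_to(opening): finger opening in m; the grip force is fixed at half the most; returns when the fingers have stopped.
- r.hold(seconds).
- r.inverse_kinematics(position, orientation): joint angles nearest the present ones, or None.
- r.read_camera(name): name is "side" or "top" or "wrist"; returns the picture (400x640x3 uint8, red, green, blue); there is no depth.
- r.camera_params(name): a dict with "fx", "fy", "cx", "cy" (pixels), "position" and "orientation" of the camera in the world. Camera axes: x right, y up, looking along -z (the intrinsics and any distortion apply to the point x, -y, -z); pixel columns grow to the right and rows downward; lengths in m; the calibration is good to about 2 mm. The wrist camera is an equidistant fisheye: a pixel r from the principal point sees the ray r / f radians off the axis. A picture is of the moment at which its call begins: read the wrist's pose just before it. camera_params takes no time and is no camera call; for the wrist camera it gives the pose at the moment of the call.
A pose or a line that the arm cannot do raises r.PlanningError and nothing moves.
- r.sign_off(): hands the job in; it is judged then, once.
Readings, each from a call of its own:
- r.get_time(): time.
- r.get_q(): joint angles.
- r.get_qd(): joint speeds.
- r.get_joint_torque(): joint torques, N m.
- r.get_ee_pos(): TCP position.
- r.get_ee_rot(): TCP orientation.
- r.get_wrist_force(): force on the tool from outside, world axes, zero at the start.
- r.get_ft_torque(): the same for the moment, N m.
- r.get_opening(): finger opening in m.
- r.get_grasp_force(): force on a finger pad.
Only numpy, scipy, OpenCV 4.12 (cv2) and the standard library are available. Lean on these libraries where they do the work, as an engineer would, in place of code of your own. Each camera call takes 0.05 s, during which the arm holds its last target. There are 200 camera calls.

## Task

A short batten has been left standing on end on the mitre block, at the end away from the stop. Tip it over where it stands, so that it falls along the fence towards the stop and lies flat on the bed on its broad side; then push it back flat against the fence and along the fence until its end butts against the stop, ready to be sawn. Only push it with the fingertips, do not pick it up or shove it along while it is still standing, leave the two cut pieces, the tape measure and the pencil where they are, and finish clear of everything.

Things in the scene. Friction and masses are not known exactly. Their poses are not given: they have to be found in the camera images.
- board: Mitre block, fixed: brown wooden bed 180 (x) x 330 (y) x 15 mm, with an upright fence of the same wood along its far edge (22 mm thick, 42 mm above the bed, three narrow saw slots). Origin: centre of the bed's underside, bed surface at z 15 mm. x points across the bed to the fence, y along the fence, to the end where the batten stands; stop towards -y. Front edge (x -90 mm) open. Turned up to 0.3 rad.
- fence_face (a point): Mid-length of the fence at the foot of its inner face, which looks to the robot, on the bed surface: 68 mm in x and 15 mm up from the board's origin. Axes as the board's. The batten goes flat against this face; its centre is then 22 mm in front of it and 11 mm above the bed.
- stop_face (a point): Foot of the stop's inner face, mid-width, on the bed. The stop is a wooden block 60 (x) x 26 (y) x 20 mm high with two screw heads on top, screwed to the bed beside the fence; this face looks along the board's +y, to the batten. Axes as the board's. Its place along the bed varies by 20 mm. With the batten home, the batten's centre is 80 mm from this face.
- batten: Loose light wood batten 160 x 44 x 22 mm, about 0.1 kg. Origin: its centre. z along its length, x along its width (44), y along its thickness (22). At the start it stands on one end on the bed (z up), its centre 60 to 78 mm in front of the fence face, broad sides facing along the fence, up to 0.15 rad out of square (its y roughly along the board's +y, away from the stop).
- offcut_1: First of two loose pieces already cut, 115 (x) x 44 (y) x 22 mm (z), lying on the bench beyond the end of the bed where the batten stands. Origin: centre of its underside. Leave alone.
- offcut_2: Second cut piece, same size, lying near the first. Origin: centre of its underside. Leave alone.
- tape_measure: Yellow and black tape measure, 65 x 81 x 33 mm, loose on the bench beyond the stop end of the bed. Origin: centre of its underside. Leave alone.
- pencil: Green pencil, 117 mm long (its y), 7 mm thick, loose on the bench beyond the stop end of the bed. Origin: centre of its underside. Leave alone.
- batten_top (a point): Centre of the end of the batten that is uppermost at the start, 160 mm above the bed then; axes as the batten's. Pushed near here on the broad side that looks away from the stop, the batten goes over after about 11 mm and falls by itself towards the stop; this end then lies nearest the stop.
Not all that is in view belongs to the job. What is shaped like the batten but blue or purple is not meant.

How it is judged (in metres and radians):
On the way:
1. the batten has been tipped and lies on its broad side on the bed, between the stop and where it stood (angle between batten's own z axis and vertical between 1.5 and 1.64 rad and angle between batten's own x axis and vertical between 1.5 and 1.64 rad and z of batten in the frame of fence_face between 0.008 and 0.014 m and y of batten in the frame of stop_face above 0.075 m and y of batten in the frame of board below 0.085 m), for 0.2 s.
At the end, for the whole second after the job is handed in: The batten lies at rest on its broad side on the bed, within 3.5 mm of the fence and of the stop and within 2 degrees of parallel to the fence; the cut pieces, tape measure and pencil are within 15 mm of where they were (angle between batten's own z axis and vertical between 1.53 and 1.61 rad and angle between batten's own x axis and vertical between 1.53 and 1.61 rad and z of batten in the frame of fence_face between 0.009 and 0.013 m and x of batten in the frame of fence_face between -0.0255 and -0.0205 m and y of batten in the frame of stop_face between 0.0785 and 0.0835 m and angle between the z axis of batten and the y axis of board, either way round below 0.035 rad and linear speed of batten below 0.01 m/s and distance of each of offcut_1, offcut_2, tape_measure, pencil from where it was at the start of the episode below 0.015 m); the robot touches nothing.
It fails at once if the batten is lifted off the bed (height (world z) of batten above 0.11 m or (angle between batten's own z axis and vertical between 1.47 and 1.67 rad and height (world z) of batten above 0.05 m)).
It fails at once if the batten is shoved more than 30 mm along while still standing (angle between batten's own z axis and vertical below 0.12 rad and distance of batten from where it was at the start of the episode above 0.03 m).
It fails at once if a cut piece, the tape measure or the pencil is moved more than 15 mm (distance of any of offcut_1, offcut_2, tape_measure, pencil from where it was at the start of the episode above 0.015 m).
It also fails if it takes over 45 s, if anything falls off the work surface, if the arm or the gripper's body presses on something with over 40 N, if the wrist force passes 120 N, or if a joint passes its speed limit or range.

## Working session

There is one attempt and no reset: what is moved stays moved. The work goes in short steps, each a Python script; the robot and the scene stay as the last script left them, time stands still between calls to the robot, and variables do not carry over. Pictures are saved under pics/ and viewed, at most 10 in all, crops included, and the job is handed in when it is done.

```bash
mkdir -p pics; python3 - <<'E'
from plant import r
import cv2
for n in("top","side"):
    cv2.imwrite(f"pics/{n}0.png",r.read_camera(n)[:,:,::-1]); print(n,r.camera_params(n))
print(r.get_time(),r.get_ee_rot())
E
```

```text
top {'fx': 419.93725647424037, 'fy': 419.93725647424037, 'cx': 322.14201981055066, 'cy': 202.9234338736481, 'position': array([ 0.28363459, -0.08059149,  1.24465959]), 'orientation': array([ 12.17059269,  -0.27013974, -66.81745113])}
side {'fx': 463.4655719984643, 'fy': 463.4655719984643, 'cx': 322.6709979714941, 'cy': 207.6848709047898, 'position': array([ 0.29503286, -0.96046901,  0.81974688]), 'orientation': array([ 54.45081881,  -1.33600142, -11.42718975])}
0.1 [-1.79933061e+02 -1.52376006e-02  2.62858656e+01]
```

View pics/top0.png

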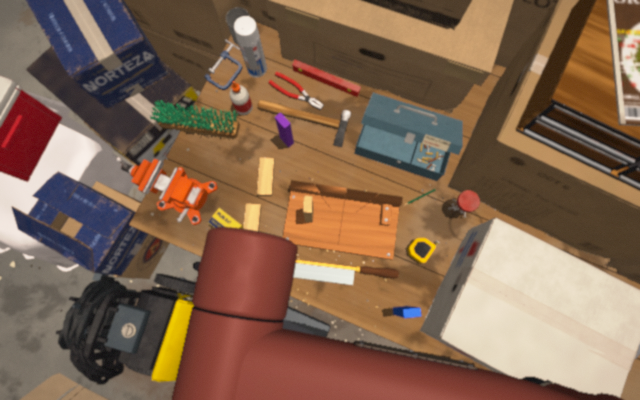

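View pics/side0.png

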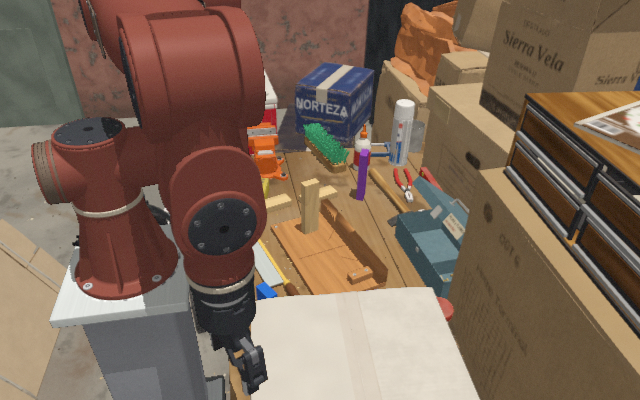

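Candidates in the top view: light wood piece standing on the bed at (307,208), which is the batten. The purple block at (285,130) and the blue one at (407,312) are decoys, and the flat offcuts are at (265,175) and (252,217). In the side view the batten stands at (310,205). Next, one close crop to check this and pick pixels.

```bash
python3 - <<'E'
import cv2,numpy as np
a=cv2.imread("pics/top0.png")[165:275,235:445]; b=cv2.imread("pics/side0.png")[165:305,255:405]
a=cv2.resize(a,None,fx=3.8,fy=3.8,interpolation=cv2.INTER_CUBIC)
cv2.imwrite("pics/c1.png",a)
cv2.imwrite("pics/c2.png",cv2.resize(b,None,fx=4,fy=4,interpolation=cv2.INTER_CUBIC))
E
```

```text
(no output)
```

View pics/c1.png

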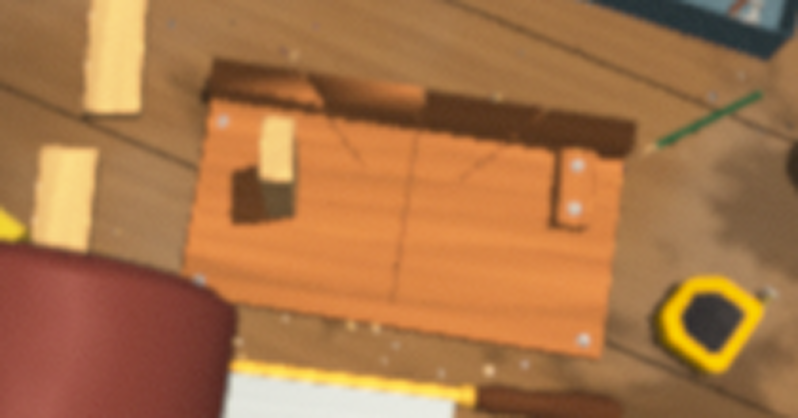

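View pics/c2.png

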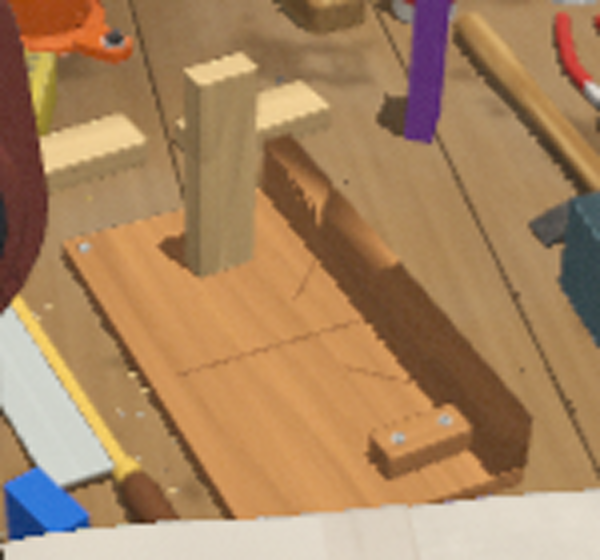

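The crops confirm it: the light wood batten stands on the bed, with its top face in c1 at (259–295,117–182). The stop screws are at (577,166) and (574,208). I'll fit everything in one least-squares pass.

```bash
cat > h.py <<'E'
import numpy as np
from scipy.spatial.transform import Rotation as R
def proj(c,P):
    p=R.from_euler('xyz',c['orientation'],degrees=True).inv().apply(np.atleast_2d(P)-c['position'])
    return np.c_[c['cx']+c['fx']*p[:,0]/-p[:,2], c['cy']-c['fy']*p[:,1]/-p[:,2]]
def B2W(b,P): return R.from_euler('z',b[2]).apply(P)+[b[0],b[1],0]
E
python3 - <<'E'
from plant import r
from h import *
from scipy.optimize import least_squares
T=r.camera_params('top');S=r.camera_params('side')
ft=lambda q:(np.array(q)+.5)/3.8-.5+[235,165]
fs=lambda q:(np.array(q)+.5)/4-.5+[255,165]
def pts(v):
    b=v[:3];sy=v[3]
    bc=lambda P:(np.array(P)@R.from_euler('z',v[6]).as_matrix().T)+[v[4],v[5],.095]
    h=.08;w=.022;t=.011
    top=np.vstack([[[-.09,.165,.015],[-.09,-.165,.015],[.068,-.165,.015],[.068,.165,.015]],
      [[.068-.015,sy-.013,.035],[.068-.045,sy-.013,.035]], bc([[w,t,h],[w,-t,h],[-w,-t,h],[-w,t,h]])])
    # screws: use midpoint constraint only along y -> x free-ish handled by v[7],v[8]
    top[4,0]=v[7];top[5,0]=v[8]
    side=np.vstack([[[-.09,.165,.015],[.068,-.165,.015]],[[v[8],sy-.013,.035],[v[7],sy-.013,.035]],
      bc([[-w,t,h],[w,t,h],[w,-t,h],[-w,-t,h],[-w,-t,-h],[w,-t,-h]])])
    return proj(T,B2W(b,top)),proj(S,B2W(b,side))
mt=ft([(184,274),(600,357),(622,158),(212,97),(577,166),(574,208),(262,118),(295,116),(293,182),(259,180)])
ms=fs([(66,241),(487,473),(398,438),(445,420),(184,72),(247,53),(257,68),(198,88),(203,275),(253,262)])
def f(v):
    a,c=pts(v); return np.r_[(a-mt).ravel(),(c-ms).ravel()]
s=least_squares(f,[.5,-.2,.1,-.1,0,.1,0,.05,.02],loss='soft_l1')
v=s.x;print(v.round(4));print(f(v).reshape(-1,2).round(1).tolist())
np.save('v.npy',v); print('batten W',B2W(v[:3],[[v[4],v[5],.095]]))
E
```

```text
[ 0.5042 -0.0531  0.2488 -0.1139 -0.001   0.0957  0.1046  0.0505  0.0171]
[[-2.2, 4.4], [-0.1, 0.1], [0.4, 0.1], [-0.4, -0.6], [-0.1, 0.3], [-0.7, 0.4], [0.2, -0.0], [-0.1, 1.0], [-0.5, 0.1], [-0.0, 0.2], [-0.0, -0.5], [3.4, 0.9], [0.3, -0.2], [0.5, 0.4], [0.2, -0.5], [-1.0, -0.2], [0.9, -0.0], [0.9, -0.5], [-0.4, 1.5], [0.7, -0.2]]
batten W [[0.47970586 0.03941861 0.095     ]]
```

```bash
python3 - <<'E'
from plant import r
from h import *
import cv2
v=np.load('v.npy'); c=B2W(v[:3],[[v[4],v[5],0]])[0]; a=v[2]+v[6]; n=np.array([-np.sin(a),np.cos(a),0]); rot=[180,0,np.degrees(a)]
at=lambda d,z:(c+n*d+[0,0,z]).tolist()
r.gripper_to(0); print(r.get_opening())
r.move_pose(at(.06,.28),rot); print(r.get_time())
r.move_straight(at(.055,.152),vel=.12)
print(r.get_wrist_force())
r.move_straight(at(.002,.152),vel=.05); print(r.get_wrist_force())
r.hold(.4)
r.move_straight(at(.07,.28),vel=.2); print(r.get_time())
ims=[]
for n_ in("top","side","wrist"):
    print(n_,r.camera_params(n_)) if n_=='wrist' else 0
    cv2.imwrite(f"pics/{n_}1.png",r.read_camera(n_)[:,:,::-1])
t=cv2.imread("pics/top1.png")[165:275,235:445];s=cv2.imread("pics/side1.png")[165:305,255:405]
out=np.zeros((600,800,3),np.uint8);t=cv2.resize(t,None,fx=2.5,fy=2.5);s=cv2.resize(s,None,fx=2,fy=2);w=cv2.imread("pics/wrist1.png")
w=cv2.resize(w,(480,300));out[:275,:525]=t;out[:280,500:800]=s;out[290:590,:480]=w;cv2.imwrite("pics/m1.png",out)
E
```

```text
-0.00013517084464387412
3.2333
[-0.0798725  -0.29959299  0.65245527]
[ 0.12430541 -0.91133972 -0.77935147]
6.9333
wrist {'fx': 309.70691628693146, 'fy': 309.70691628693146, 'cx': 320.30033340335183, 'cy': 194.47322384626318, 'position': array([0.51958628, 0.12839254, 0.42090675]), 'orientation': array([-1.58068618e+01,  6.20762272e-04, -6.98023556e+01])}
```

View pics/m1.png

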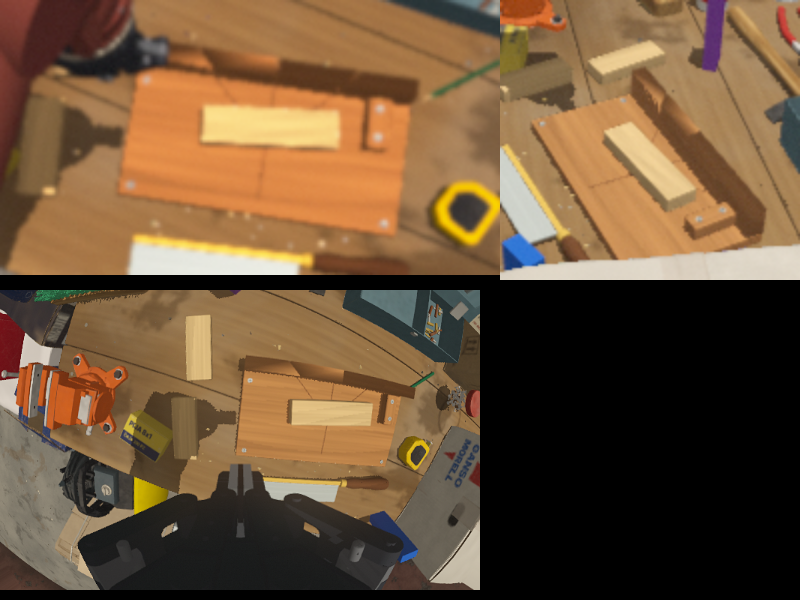

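The batten fell flat on its broad side towards the stop, with its top face at mosaic (201–341,104–149) and a gap of about 28 mm to the stop. Next I locate it and push it to the fence, along to the stop, and seat it again.

```bash
cat >> h.py <<'E'
def back(c,uv,z):
    uv=np.atleast_2d(uv); d=np.c_[(uv[:,0]-c['cx'])/c['fx'],-(uv[:,1]-c['cy'])/c['fy'],-np.ones(len(uv))]
    d=R.from_euler('xyz',c['orientation'],degrees=True).apply(d); return c['position']+d*((z-c['position'][2])/d[:,2])[:,None]
def W2B(b,P): return R.from_euler('z',-b[2]).apply(P-np.array([b[0],b[1],0]))
E
python3 - <<'E'
from plant import r
from h import *
T=r.camera_params('top'); v=np.load('v.npy'); b=v[:3]
f=lambda q:(np.array(q)+.5)/2.5-.5+[235,165]
print('bed',W2B(b,back(T,f([(120,192),(397,232),(413,103),(137,70)]),.015)).round(4).tolist())
k=W2B(b,back(T,f([(203,104),(341,111),(339,147),(201,141)]),.037)); m=k.mean(0);e=k[0]-k[1]; print(k.round(4).tolist(),m,np.arctan2(-e[0],e[1]))
rot=[180,0,np.degrees(b[2])]
go=lambda x,y,z,**kw:(r.move_straight(B2W(b,[[x,y,z]])[0].tolist(),rot,**kw))
pos=lambda:W2B(b,np.array([r.get_ee_pos()]))[0].round(4)
fx=m[0]-.022-.012
go(fx-.035,m[1],.12,vel=.2); go(fx-.035,m[1],.024,vel=.12); print(pos())
print(go(.035,m[1],.024,vel=.04,f_stop=6),pos(),r.get_wrist_force(),r.get_time())
E
```

```text
bed [[-0.0902, 0.1595, 0.015], [-0.086, -0.1678, 0.015], [0.0697, -0.1683, 0.015], [0.0581, 0.165, 0.015]]
[[0.0247, 0.079, 0.037], [0.0417, -0.0824, 0.037], [-0.0011, -0.0856, 0.037], [-0.0191, 0.0743, 0.037]] [ 0.01156873 -0.0036902   0.037     ] 0.10501078709181541
[-0.057  -0.004   0.0248]
True [ 0.0103 -0.0032  0.0233] [ 0.13700643  0.08359662 -0.44947956] 10.9333
```

```bash
python3 - <<'E'
from plant import r
from h import *
import cv2
v=np.load('v.npy'); b=v[:3]
rot=[180,0,np.degrees(b[2])]
go=lambda x,y,z,**kw:(r.move_straight(B2W(b,[[x,y,z]])[0].tolist(),rot,**kw))
pos=lambda:W2B(b,np.array([r.get_ee_pos()]))[0].round(4)
print(go(.03,-.003,.024,vel=.03,f_stop=12),pos())
go(-.01,-.003,.024,vel=.1); go(-.01,-.003,.09,vel=.15); go(.04,.13,.09,vel=.2); go(.04,.13,.024,vel=.12); print(pos())
print(go(.04,.03,.024,vel=.04,f_stop=6),pos(),r.get_time())
go(.04,.10,.024,vel=.1); go(.04,.10,.09,vel=.15); go(-.02,-.034,.09,vel=.2); go(-.02,-.034,.024,vel=.12)
print(go(.03,-.034,.024,vel=.04,f_stop=12),pos(),r.get_time())
go(-.03,-.034,.024,vel=.1); go(-.05,-.034,.28,vel=.2)
go(-.03,.12,.28,vel=.2); print(r.get_time())
for n in("top","side","wrist"): cv2.imwrite(f"pics/{n}2.png",r.read_camera(n)[:,:,::-1])
t=cv2.resize(cv2.imread("pics/top2.png")[165:275,270:420],None,fx=4,fy=4,interpolation=2)[:310]
s=cv2.resize(cv2.imread("pics/side2.png")[190:305,270:405],None,fx=2.5,fy=2.5,interpolation=2)[:290,:]
w=cv2.imread("pics/wrist2.png")
out=np.zeros((600,800,3),np.uint8);out[:310,:600]=t;out[310:310+len(s),:s.shape[1]]=s
out[310:600,340:800]=cv2.resize(w,(460,290));cv2.imwrite("pics/m2.png",out)
E
```

```text
True [ 0.0103 -0.0029  0.0227]
[0.0403 0.1296 0.0246]
True [0.0396 0.0622 0.0236] 15.2917
True [ 0.0105 -0.0336  0.0233] 18.8
21.7083
```

View pics/m2.png

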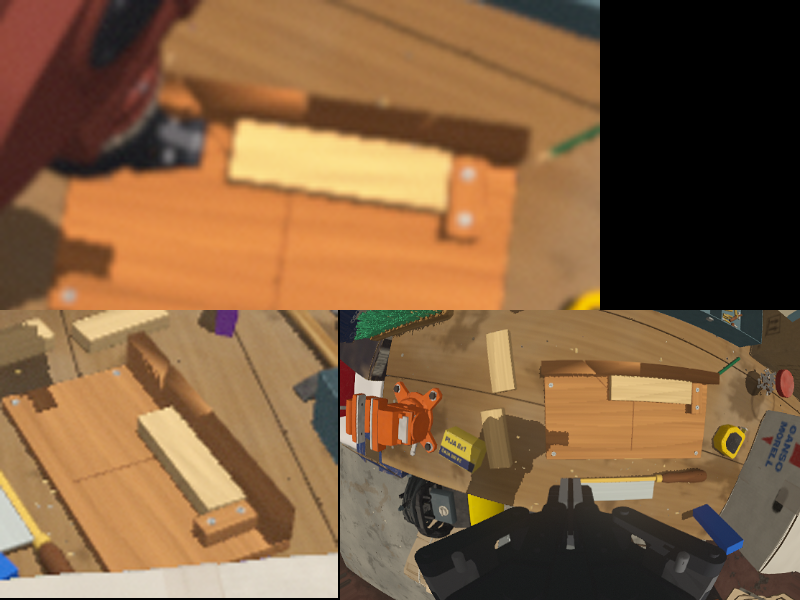

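The batten lies flush with the fence, top-crop (230–452,118–210), and its end meets the stop at about (450,180). I'll do one light confirming push from each side, then back off and sign off if the contact positions repeat.

```bash
python3 - <<'E'
from plant import r
from h import *
v=np.load('v.npy'); b=v[:3]
rot=[180,0,np.degrees(b[2])]
go=lambda x,y,z,**kw:(r.move_straight(B2W(b,[[x,y,z]])[0].tolist(),rot,**kw))
pos=lambda:W2B(b,np.array([r.get_ee_pos()]))[0].round(4)
go(.042,.10,.09,vel=.25); go(.042,.10,.024,vel=.12)
print(go(.042,.03,.024,vel=.04,f_stop=10),pos())
go(.042,.085,.024,vel=.1); go(.042,.085,.09,vel=.15); go(-.015,.015,.09,vel=.2); go(-.015,.015,.024,vel=.12)
print(go(.03,.015,.024,vel=.04,f_stop=8),pos()); go(-.01,.015,.024,vel=.15); go(-.01,-.075,.024,vel=.2)
print(go(.03,-.075,.024,vel=.04,f_stop=8),pos()); go(-.03,-.075,.024,vel=.15); go(-.05,-.07,.2,vel=.2)
print(r.get_time(),r.get_wrist_force())
E
```

```text
True [0.0416 0.0621 0.0236]
True [0.0103 0.0153 0.0234]
True [ 0.0107 -0.0745  0.0235]
30.4833 [ 0.2959628  -0.11765464 -1.30888862]
```

The contacts repeat to within 0.4 mm, so the batten is parallel, against the fence and against the stop.

```bash
python3 -c "
from plant import r
print(r.sign_off())"
```

```text
the job is handed in; nothing more can be done
None
```

The batten was tipped over, pushed flat against the fence and butted against the stop. Repeat pushes met it within 0.4 mm of the same place, the arm ended clear, and I handed the job in at about 31 s; the verdict was not shown.

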